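# Seal the tub of boiler spares

## Robot

A 6-joint arm with a two-finger parallel gripper is mounted at the origin on the work surface. World frame = base frame: x ahead of the robot, y to its left, z up, the work surface at z = 0. Lengths are in mm, angles in rad, forces in N, time in s.
With the tool pointing down it reaches from about 300 to 775 mm from the base axis. Payload 14.6 kg.
Tool frame: the origin (TCP) lies midway between the tips of the shut fingers; the grasp point (between the pads) lies behind it (manip.grip_depth is the z of the grasp point in the tool frame, in mm); z points along the fingers, y is the line along which they close (so a half turn about z gives the same grasp; the last joint's range is limited). The gripper opens to 94 mm and grips with 3 to 60 N. Pads are 16 mm wide; open, the fingers measure 119 mm over their backs; the gripper's body (75 mm by 177 mm) begins 78 mm behind the grasp point.
Start: joints at [1.247, 0.3, 1.521, -0, 1.321, -0.067], TCP at [139.691, 531.955, 205.446] pointing down, gripper open.
Joint ranges: [-3.03, 3.03], [-0.79, 2.21], [0.23, 2.52], [-1.04, 4.18], [0, 3.07], [-2.55, 2.55]. Speed limits (rad/s): [2.22, 2.22, 2.57, 3.14, 3.14, 3.14].

## Interface

Orientations are given as [roll, pitch, yaw] about the fixed x, y, z axes, in that order (R = Rz(yaw) Ry(pitch) Rx(roll)).
In Python, from cell import manip gives the robot as it stands.
- The arm moves only by the tool creep_tool, called as name(argument=value, ...) on one line, values as JSON. Schema: {"type":"object","properties":{"offsets":{"type":"array","items":{"type":"number"},"minItems":6,"maxItems":30},"aperture":{"type":"number"},"grip_force":{"type":"number"},"only":{"type":"string"},"quiet":{"type":"boolean"},"lines":{"type":"string"}},"required":["offsets"],"additionalProperties":false}. offsets is one flat list of numbers that holds 1 to 5 rows one after another, with no inner brackets; each row has 6 numbers: dx, dy, dz in units of 100 mm, then a rotation vector rx, ry, rz in rad; each row is the pose to reach, as a shift and turn from the pose commanded when the call began, along the tool's axes at that moment; what a row does not reach only later rows make up. A row lasts 1/10 s, in which the tool goes at most 50 mm and 0.15 rad, less where a joint would pass 70% of its speed; a pose out of reach is approached as far as the arm can. aperture is the finger opening in mm, set as the call begins (left out keeps the last). The fingers move at their own pace and stop on an object; grip_force is the grip in N (left out, the last holds). Time passes only in rows, so rows that do not move let the fingers close. The tool returns the time, the measured TCP pose, the force, the opening and the grip force at its end. only (a regular expression) keeps the lines of the reply that match it, lines (a string "A,B") keeps lines A to B, and quiet returns only ok. Input that does not fit is refused with a message, and nothing moves.
- manip.read_state(): the state, without advancing time (a new reading comes with each control period).
- manip.camera(name): name is "side" or "top"; returns (picture, depth): 420x560x3 uint8, red, green, blue; 420x560 float32, mm along the optical axis (not along the pixel's ray), 0 where there is no reading.
- manip.camera_info(name): a dict with "K" (3x3 intrinsics, pixels), "dist" ([k1, k2, p1, p2, k3] as OpenCV has them; the pictures are not rectified), "rvec" (rotation vector, rad) and "tvec" (3), from world to camera coordinates, as OpenCV has them. Camera axes: x right, y down, z forward; pixel columns grow to the right and rows downward; lengths in mm; the calibration is good to about 2 mm. A picture is of the moment at which its call begins. camera_info takes no time and is no camera call.
- manip.sign_off(): hands the job in; it is judged then, once.
The state is a dict: "clock": time; "joints": joint angles; "qd": joint speeds; "effort": joint torques, N m; "eef_pos": TCP position; "eef_rot": TCP orientation; "wrist_force": force on the tool from outside, world axes, zero at the start; "moment": the same for the moment, N m; "finger_gap": finger opening in mm; "finger_force": force on a finger pad.
Only numpy, scipy, OpenCV 4.12 (cv2) and the standard library are available. Lean on these libraries where they do the work, as an engineer would, in place of code of your own. Each camera call takes 0.05 s, during which the arm holds its last target. There are 200 camera calls.

## Task

The lid of the larger, oblong spares tub has only been laid on and its four edges still stand up off the seal. Press down each edge in turn, working round the lid, until it is fully seated and level on all four sides. Leave the small square tub beside it alone: it is still in use.

Things in the scene. Friction and masses are not known exactly. Their poses are not given: they have to be found in the camera images.
- tub: larger, oblong clear tub with white gasketed lid, fixed to the worktop; lid 160 (x) by 220 (y) mm, seated top 86 mm up. Origin: centre of its underside; x across the short way, away from the robot, yaw within 0.35 rad. Lid = fixed centre panel 80 (x) by 140 (y) mm plus 4 separate hinged edge lips; creases 40 mm from centre in -x (near), +x (far), 70 mm in +y (left), -y (right), 83 mm up
- lip_near (a joint): edge lip on the oblong tub's near long side (-x side), 220 mm long, 40 mm from hinge crease to outer edge, 6 mm thick. Value: angle in rad, 0 = pressed home, level with the centre panel (hard stop); starts at 0.25 to 0.42 = outer edge 10 to 16 mm high. Stiff: yields to about 4.5 N down at 27 mm from the crease, stays where pushed
- lip_far (a joint): edge lip on the oblong tub's far long side (+x side), 220 mm long, 40 mm from hinge crease to outer edge, 6 mm thick. Value: angle in rad, 0 = pressed home, level with the centre panel (hard stop); starts at 0.25 to 0.42 = outer edge 10 to 16 mm high. Stiff: yields to about 4.5 N down at 27 mm from the crease, stays where pushed
- lip_left (a joint): edge lip on the oblong tub's left short side (+y side), 78 mm long, 40 mm from hinge crease to outer edge, 6 mm thick. Value: angle in rad, 0 = pressed home, level with the centre panel (hard stop); starts at 0.25 to 0.42 = outer edge 10 to 16 mm high. Stiff: yields to about 4.5 N down at 27 mm from the crease, stays where pushed
- lip_right (a joint): edge lip on the oblong tub's right short side (-y side), 78 mm long, 40 mm from hinge crease to outer edge, 6 mm thick. Value: angle in rad, 0 = pressed home, level with the centre panel (hard stop); starts at 0.25 to 0.42 = outer edge 10 to 16 mm high. Stiff: yields to about 4.5 N down at 27 mm from the crease, stays where pushed
- small_tub: the smaller square tub of the same kind, to be left alone: lid 130 by 130 mm, 86 mm high (its edges also stand up, to about 100 mm). It stands on the robot's other side from the oblong tub; origin at the centre of its underside

How it is judged (in metres and radians):
At the end, for the whole second after the job is handed in: all four edge lips of the oblong tub's lid are pressed home: each within 0.09 rad of level (outer edge less than about 3.5 mm high) (value of joint each of lip_near, lip_far, lip_left, lip_right below 0.09 rad); the robot touches nothing.
It fails at once if the small square tub was touched with more than 2 N (contact force between small_tub and the fingers above 2 N or contact force between small_tub and the arm above 2 N).
It also fails if it takes over 35 s, if anything falls off the work surface, if the arm or the gripper's body presses on something with over 40 N, if the wrist force passes 120 N, or if a joint passes its speed limit or range.

## Working session

There is one attempt and no reset: what is moved stays moved. The work goes in short steps, Python scripts to look and compute and a tool call to move; the robot and the scene stay as the last step left them, time stands still between calls to the robot, and variables do not carry over. Pictures are saved under pics/ and viewed, at most 10 in all, crops included, and the job is handed in when it is done.

```bash
ls; mkdir -p pics
```

Create h.py:
```python
import numpy as np, cv2
from cell import manip
def pts(name):
    im,d=manip.camera(name); i=manip.camera_info(name)
    K=np.array(i["K"],float);D=np.array(i["dist"],float);R,_=cv2.Rodrigues(np.array(i["rvec"],float));t=np.array(i["tvec"],float).ravel()
    v,u=np.mgrid[0:420,0:560]
    n=cv2.undistortPoints(np.stack([u,v],-1).reshape(-1,1,2).astype(float),K,D).reshape(420,560,2)
    c=np.dstack([n*d[...,None],d]); w=(c-t)@R
    w[d==0]=np.nan
    return im,w
```

Run:
```python
from h import *
for n in("top","side"):
    im,w=pts(n); cv2.imwrite(f"pics/{n}0.png",im[...,::-1]); np.save(f"{n}0.npy",w)
    print(n,np.nanmin(w.reshape(-1,3),0),np.nanmax(w.reshape(-1,3),0))
print(manip.read_state())
```

```text
cell.py
pics
top [  101.37780803 -1076.48754073  -771.38509927] [1407.51233823 1059.07260274  146.02265166]
side [ -472.52907376 -1622.03332779  -764.15967953] [1682.95177395  411.31330636  286.05375461]
{'clock': 0.1, 'joints': array([ 1.24740757e+00,  3.00415068e-01,  1.52149108e+00, -1.84251953e-06,
        1.32067556e+00, -6.65938160e-02]), 'qd': array([-0.00044924, -0.00196602, -0.00164791,  0.00089017,  0.00129777,
        0.00137451]), 'effort': array([ 1.96765919e-03, -5.32641113e+01, -3.53289771e+01,  7.10595120e-02,
        2.34146143e-02, -7.12920701e-05]), 'eef_pos': array([139.62068253, 531.75791933, 204.95513143]), 'eef_rot': array([-3.14060568e+00, -6.40350118e-05,  2.88479813e+00]), 'wrist_force': array([ 0.94415752, -0.61047592, -0.40055397]), 'moment': array([ 0.02308129, -0.00365692, -0.00416463]), 'finger_force': 0.0, 'finger_gap': 94.0591889532019}
```

View pics/top0.png

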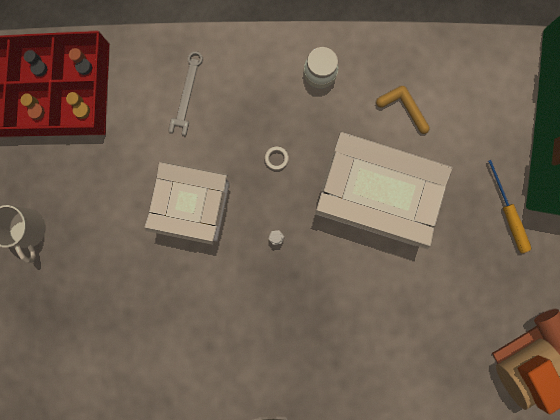

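View pics/side0.png

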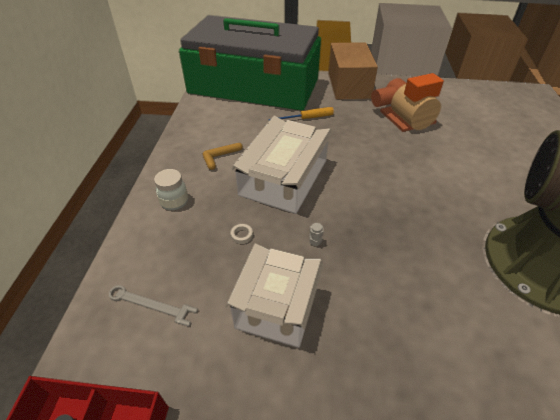

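The top view shows the oblong tub at pixels (318–450, 133–245), with its panel centred near (384,187) and its near lip below. The small tub is on the left at (187,202). The side view shows the oblong tub at about (285,160). Next I'll measure the tub pose and lip angles.

Add to h.py:
```python
def tub(w,lo,hi):
    p=w.reshape(-1,3); p=p[np.isfinite(p).all(1)]
    return p[(p[:,0]>lo[0])&(p[:,0]<hi[0])&(p[:,1]>lo[1])&(p[:,1]<hi[1])&(p[:,2]>70)&(p[:,2]<125)]
def lips(p,c,yaw):
    R=np.array([[np.cos(yaw),-np.sin(yaw)],[np.sin(yaw),np.cos(yaw)]])
    q=(p[:,:2]-c)@R; z=p[:,2]
    m=(abs(q[:,0])<34)&(abs(q[:,1])<64); print("panel z",np.median(z[m]),m.sum())
    for n,a,s,k,o in(("near",0,-1,40,100),("far",0,1,40,100),("left",1,1,70,34),("right",1,-1,70,34)):
        d=s*q[:,a]-k; m=(d>4)&(d<37)&(abs(q[:,1-a])<o)&(z>78)
        f=np.polyfit(d[m],z[m],1); print(n,m.sum(),"slope %.3f z0 %.1f"%tuple(f))
```

Run:
```python
from h import *
for n in("top","side"):
    w=np.load(f"{n}0.npy")
    if n=="top":
        print("panel/tub px",w[187,384],w[202,187],w[245,431],w[135,340],w[238,276])
        a=w[187,384]
    p=tub(w,a[:2]-170,a[:2]+170)
    r=cv2.minAreaRect(p[:,:2].astype(np.float32)); print(n,r,cv2.boxPoints(r).round().tolist(),len(p))
```

```text
panel/tub px [ 575.24793467 -211.16446399   84.93042288] [547.98324722 157.28671304  87.34934015] [ 467.03193192 -322.28546236   -1.72622053] [ 672.13338355 -128.90236308   94.62391814] [481.46417909  -8.43182355  52.26599977]
top ((571.5078735351562, -209.84469604492188), (225.17391967773438, 166.22744750976562), 71.9887924194336) [[458.0, -291.0], [616.0, -343.0], [685.0, -128.0], [527.0, -77.0]] 10218
side ((570.5294799804688, -207.38272094726562), (226.06350708007812, 163.73562622070312), 71.99329376220703) [[458.0, -290.0], [613.0, -340.0], [683.0, -125.0], [528.0, -75.0]] 4429
```

Add to h.py:
```python
from scipy.spatial.transform import Rotation as Ro
C=np.array([571.,-208.5]); YAW=-0.314
L=dict(near=(-69,0),far=(69,0),left=(0,99),right=(0,-99))
def to(name,z):
    s=manip.read_state(); R=Ro.from_euler("xyz",s["eef_rot"]).as_matrix()
    c,sn=np.cos(YAW),np.sin(YAW); t=np.r_[C+np.array([[c,-sn],[sn,c]])@L[name],z]
    print(name,t.round(1),"tool shift",(R.T@(t-s["eef_pos"])).round(1), "F",s["wrist_force"].round(1),s["clock"])
```

Run:
```python
from h import *
for n in("top","side"):
    lips(tub(np.load(f"{n}0.npy"),C-170,C+170),C,YAW)
for n in L: to(n,130)
print(manip.grip_depth)
```

```text
panel z 86.69699653342882 2452
near 1861 slope 0.366 z0 87.4
far 1977 slope 0.343 z0 86.1
left 631 slope 0.312 z0 87.0
right 673 slope 0.271 z0 86.1
panel z 86.10429838121263 940
near 678 slope 0.359 z0 86.6
far 829 slope 0.339 z0 85.9
left 206 slope 0.319 z0 86.0
right 281 slope 0.266 z0 86.0
near [ 505.4 -187.2  130. ] tool shift [-536.4 -602.4   75.5] F [ 0.9 -0.6 -0.4] 0.1
far [ 636.6 -229.8  130. ] tool shift [-674.1 -610.3   75.5] F [ 0.9 -0.6 -0.4] 0.1
left [ 601.6 -114.3  130. ] tool shift [-610.9 -507.5   75.4] F [ 0.9 -0.6 -0.4] 0.1
right [ 540.4 -302.7  130. ] tool shift [-599.6 -705.2   75.6] F [ 0.9 -0.6 -0.4] 0.1
-18.8
```
Tub axes vs tool differ 0.057. Move to left first at z 205 passing over small tub: fingers at 205, fine (arm bulk above). Two-stage: go -306,-254 etc. at 50mm/row: total 795 → 16+ rows. 5 rows/command, up to 250mm. Rows as target poses at the end of that row; can a row target be beyond? "what a row does not reach only later rows make up". So a command of 5 same rows reaches 250mm max. After the command, is the commanded pose the reached one? Presumably. I'll use 4 calls.

Units first: shifts go in units of 100 mm. So -25 mm is -0.25, -180 mm is -1.8.

creep_tool(offsets=[-0.3, -0.25, 0, 0, 0, 0, -0.66, -0.55, 0, 0, 0, 0, -1.04, -0.87, 0, 0, 0, 0, -1.42, -1.19, 0, 0, 0, 0, -1.8, -1.5, 0, 0, 0, 0], aperture=0)

```text
clock: 0.6
eef_pos: [276.2, 339.3, 205.3]
eef_rot: [-3.141, -0.0, 2.885]
wrist_force: [0.9, -0.1, -1.0]
finger_gap: 57.8
finger_force: 0.0
```

creep_tool(offsets=[-0.38, -0.31, 0, 0, 0, 0, -0.76, -0.63, 0, 0, 0, 0, -1.14, -0.95, 0, 0, 0, 0, -1.52, -1.26, 0, 0, 0, 0, -1.8, -1.5, 0, 0, 0, 0])

```text
clock: 1.1
eef_pos: [412.7, 148.0, 205.4]
eef_rot: [-3.141, 0.0, 2.884]
wrist_force: [-0.3, 0.5, 0.1]
finger_gap: 17.2
finger_force: 0.0
```

creep_tool(offsets=[-0.38, -0.31, 0, 0, 0, 0, -0.76, -0.63, 0, 0, 0, 0, -1.14, -0.95, 0, 0, 0, 0, -1.52, -1.26, 0, 0, 0, 0, -1.8, -1.5, 0, 0, 0, 0])

```text
clock: 1.6
eef_pos: [548.6, -43.0, 205.0]
eef_rot: [-3.141, -0.001, 2.884]
wrist_force: [-0.5, 0.7, -0.3]
finger_gap: 0.3
finger_force: 0.0
```

Run:
```python
from h import *
for n in L: to(n,110)
```

```text
near [ 505.4 -187.2  110. ] tool shift [   5.  -150.5   95. ] F [-0.5  0.7 -0.3] 1.6
far [ 636.6 -229.8  110. ] tool shift [-132.8 -158.2   94.9] F [-0.5  0.7 -0.3] 1.6
left [ 601.6 -114.3  110. ] tool shift [-69.4 -55.5  95. ] F [-0.5  0.7 -0.3] 1.6
right [ 540.4 -302.7  110. ] tool shift [ -58.4 -253.2   95. ] F [-0.5  0.7 -0.3] 1.6
```

To row units: 95 mm is 0.95, -69 mm is -0.69.

creep_tool(offsets=[-0.35, -0.28, 0.1, 0, 0, 0, -0.69, -0.56, 0.4, 0, 0, 0, -0.69, -0.56, 0.75, 0, 0, 0, -0.69, -0.56, 0.95, 0, 0, 0, -0.69, -0.56, 0.95, 0, 0, 0])

```text
clock: 2.1
eef_pos: [598.6, -112.0, 106.9]
eef_rot: [-3.142, -0.006, 2.884]
wrist_force: [-0.3, -0.5, 0.6]
finger_gap: 0.6
finger_force: 0.0
```

creep_tool(offsets=[0, 0, 0.05, 0, 0, 0, 0, 0, 0.1, 0, 0, 0, 0, 0, 0.15, 0, 0, 0, 0, 0, 0.19, 0, 0, 0, 0, 0, 0.22, 0, 0, 0])

```text
clock: 2.6
eef_pos: [600.7, -111.9, 88.9]
eef_rot: [3.141, 0.001, 2.885]
wrist_force: [1.1, 1.3, 4.2]
finger_gap: 0.8
finger_force: 1.9
```

creep_tool(offsets=[0, 0, 0.01, 0, 0, 0, 0, 0, 0.02, 0, 0, 0, 0, 0, 0.02, 0, 0, 0])

```text
clock: 2.9
eef_pos: [600.4, -112.1, 86.5]
eef_rot: [3.142, 0.0, 2.885]
wrist_force: [0.8, 1.2, 3.2]
finger_gap: 0.5
finger_force: 1.4
```

To row units: 2 mm is 0.02, 1 mm is 0.01.

creep_tool(offsets=[0, 0, 0.01, 0, 0, 0, 0, 0, 0.02, 0, 0, 0, 0, 0, 0.02, 0, 0, 0])

```text
clock: 3.2
eef_pos: [600.5, -112.1, 85.9]
eef_rot: [3.141, 0.001, 2.885]
wrist_force: [-2.8, 4.7, 15.1]
finger_gap: 0.3
finger_force: 7.6
```

Run:
```python
from h import *
for n in L: to(n,110)
```

```text
near [ 505.4 -187.2  110. ] tool shift [ 72.9 -96.8 -24.2] F [-2.8  4.7 15.1] 3.2
far [ 636.6 -229.8  110. ] tool shift [ -64.8 -104.7  -24.1] F [-2.8  4.7 15.1] 3.2
left [ 601.6 -114.3  110. ] tool shift [ -1.6  -1.9 -24.1] F [-2.8  4.7 15.1] 3.2
right [ 540.4 -302.7  110. ] tool shift [   9.7 -199.6  -24.2] F [-2.8  4.7 15.1] 3.2
```

creep_tool(offsets=[0, 0, -0.3, 0, 0, 0, -0.2, -0.32, -0.34, 0, 0, 0, -0.44, -0.7, -0.34, 0, 0, 0, -0.65, -1.05, -0.3, 0, 0, 0, -0.65, -1.05, -0.26, 0, 0, 0])

```text
clock: 3.7
eef_pos: [636.0, -234.8, 109.3]
eef_rot: [-3.141, -0.001, 2.881]
wrist_force: [-0.4, 0.3, -1.7]
finger_gap: 0.7
finger_force: 0.0
```

creep_tool(offsets=[0, 0, 0.05, 0, 0, 0, 0, 0, 0.1, 0, 0, 0, 0, 0, 0.15, 0, 0, 0, 0, 0, 0.19, 0, 0, 0, 0, 0, 0.22, 0, 0, 0])

```text
clock: 4.2
eef_pos: [636.9, -229.7, 88.8]
eef_rot: [-3.142, 0.001, 2.886]
wrist_force: [3.2, 1.1, 4.9]
finger_gap: 0.4
finger_force: 1.8
```

creep_tool(offsets=[0, 0, 0.02, 0, 0, 0, 0, 0, 0.04, 0, 0, 0, 0, 0, 0.04, 0, 0, 0])

```text
clock: 4.5
eef_pos: [636.9, -229.9, 86.1]
eef_rot: [3.141, 0.002, 2.885]
wrist_force: [-1.9, 3.0, 15.3]
finger_gap: 0.8
finger_force: 7.2
```

Run:
```python
from h import *
for n in L: to(n,110)
```

```text
near [ 505.4 -187.2  110. ] tool shift [138.    7.9 -24.1] F [-1.9  3.  15.3] 4.5
far [ 636.6 -229.8  110. ] tool shift [  0.2   0.  -23.9] F [-1.9  3.  15.3] 4.5
left [ 601.6 -114.3  110. ] tool shift [ 63.4 102.8 -24. ] F [-1.9  3.  15.3] 4.5
right [ 540.4 -302.7  110. ] tool shift [ 74.8 -94.9 -24. ] F [-1.9  3.  15.3] 4.5
```

Far is seated. Next is the right lip.

To row units: -95 mm is -0.95, 75 mm is 0.75.

creep_tool(offsets=[0, 0, -0.3, 0, 0, 0, 0.25, -0.32, -0.34, 0, 0, 0, 0.5, -0.64, -0.34, 0, 0, 0, 0.75, -0.95, -0.3, 0, 0, 0, 0.75, -0.95, -0.26, 0, 0, 0])

```text
clock: 5.0
eef_pos: [536.4, -305.4, 110.2]
eef_rot: [-3.141, -0.002, 2.881]
wrist_force: [0.2, 0.8, -0.5]
finger_gap: 0.4
finger_force: 0.0
```

creep_tool(offsets=[0, 0, 0.05, 0, 0, 0, 0, 0, 0.1, 0, 0, 0, 0, 0, 0.15, 0, 0, 0, 0, 0, 0.19, 0, 0, 0, 0, 0, 0.22, 0, 0, 0])

```text
clock: 5.5
eef_pos: [540.1, -303.0, 88.3]
eef_rot: [-3.141, 0.0, 2.885]
wrist_force: [-1.5, -2.8, 4.9]
finger_gap: 0.1
finger_force: 1.9
```

creep_tool(offsets=[0, 0, 0.02, 0, 0, 0, 0, 0, 0.04, 0, 0, 0, 0, 0, 0.04, 0, 0, 0])

```text
clock: 5.8
eef_pos: [540.2, -303.3, 85.9]
eef_rot: [-3.141, 0.002, 2.885]
wrist_force: [-3.4, -0.9, 13.5]
finger_gap: 0.2
finger_force: 6.7
```

Run:
```python
from h import *
for n in L: to(n,110)
```

```text
near [ 505.4 -187.2  110. ] tool shift [ 63.1 103.5 -24.3] F [-3.4 -0.9 13.5] 5.8
far [ 636.6 -229.8  110. ] tool shift [-74.7  95.6 -24.1] F [-3.4 -0.9 13.5] 5.8
left [ 601.6 -114.3  110. ] tool shift [-11.5 198.4 -24.2] F [-3.4 -0.9 13.5] 5.8
right [ 540.4 -302.7  110. ] tool shift [ -0.1   0.7 -24.1] F [-3.4 -0.9 13.5] 5.8
```

To row units: 104 mm is 1.04, 69 mm is 0.69.

creep_tool(offsets=[0, 0, -0.3, 0, 0, 0, 0.2, 0.34, -0.34, 0, 0, 0, 0.42, 0.69, -0.34, 0, 0, 0, 0.63, 1.04, -0.3, 0, 0, 0, 0.63, 1.04, -0.26, 0, 0, 0])

```text
clock: 6.3
eef_pos: [504.2, -182.7, 110.3]
eef_rot: [3.141, -0.001, 2.888]
wrist_force: [1.0, 0.6, -0.3]
finger_gap: 0.3
finger_force: 0.0
```

creep_tool(offsets=[0, 0, 0.05, 0, 0, 0, 0, 0, 0.1, 0, 0, 0, 0, 0, 0.15, 0, 0, 0, 0, 0, 0.19, 0, 0, 0, 0, 0, 0.22, 0, 0, 0])

```text
clock: 6.8
eef_pos: [505.1, -186.9, 87.9]
eef_rot: [-3.142, -0.001, 2.884]
wrist_force: [-3.5, -0.5, 3.3]
finger_gap: 0.4
finger_force: 1.7
```

creep_tool(offsets=[0, 0, 0.02, 0, 0, 0, 0, 0, 0.04, 0, 0, 0, 0, 0, 0.04, 0, 0, 0])

```text
clock: 7.1
eef_pos: [505.3, -186.9, 86.0]
eef_rot: [-3.141, 0.001, 2.885]
wrist_force: [-10.9, 1.2, 20.7]
finger_gap: 0.7
finger_force: 10.2
```

creep_tool(offsets=[0, 0, -0.3, 0, 0, 0, 0, 0, -0.6, 0, 0, 0, 0.45, 0, -1, 0, 0, 0, 0.95, 0, -1.3, 0, 0, 0, 1.1, 0, -1.3, 0, 0, 0])

```text
clock: 7.6
eef_pos: [397.9, -158.3, 216.6]
eef_rot: [-3.141, 0.004, 2.885]
wrist_force: [-0.1, -0.6, 1.0]
finger_gap: 0.1
finger_force: 0.0
```

creep_tool(offsets=[0, 0, 0, 0, 0, 0, 0, 0, 0, 0, 0, 0])

```text
clock: 7.8
eef_pos: [399.2, -158.7, 214.8]
eef_rot: [-3.141, 0.002, 2.884]
wrist_force: [-0.2, 0.4, 0.6]
finger_gap: 0.3
finger_force: 0.0
```

Run:
```python
from h import *
for n in("top","side"):
    im,w=pts(n); cv2.imwrite(f"pics/{n}1.png",im[...,::-1])
    try: lips(tub(w,C-170,C+170),C,YAW)
    except Exception as e: print(e)
```

```text
panel z 86.7707703615806 2447
near 1887 slope 0.001 z0 86.5
far 1810 slope -0.000 z0 86.4
left 636 slope -0.005 z0 86.4
right 625 slope 0.001 z0 86.5
panel z 86.19769082709658 954
near 763 slope 0.000 z0 85.8
far 689 slope 0.005 z0 85.7
left 302 slope -0.011 z0 86.0
right 208 slope 0.016 z0 85.6
```

View pics/side1.png

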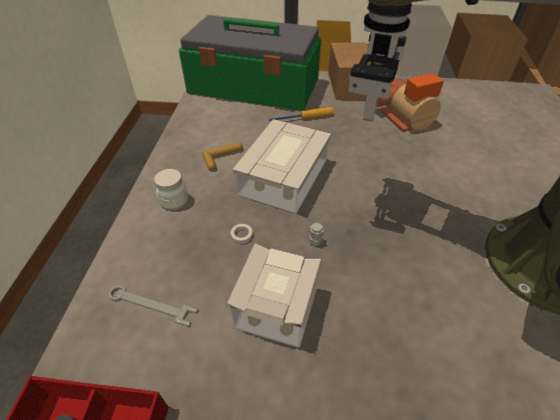

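The side view shows the oblong lid, around (285,155), flat on all four sides. The small tub at (277,290) hasn't moved, and the gripper at (370,90) is clear of everything.

```bash
python3 -c "
from cell import manip
print(manip.sign_off())"
```

```text
the job is handed in; nothing more can be done
None
```

All four edges of the oblong tub's lid are pressed home: both cameras measured each within about 0.02 rad of level. I left the small square tub alone, the arm finished clear of everything, and the job was handed in at about 8 s (no verdict came back).

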